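Set the photometer's filter lever to the third click and take a reading

TASK

Push the photometer's filter lever along its slot with your fingertips, starting from its parked end, and stop in the third click without running on into the fourth; only push the lever, do not pinch it. Then, with the lever resting in the third click, press the round read key on the same instrument all the way down and let it come up again. Leave the things standing on and around the instrument where they are.

Things in the scene. Friction and masses are not known exactly. Their poses are not given: they have to be found in the camera images.
- photometer: Flat white photometer, fixed, 130 (x) by 260 (y) by 50 mm high, yaw up to 0.3 rad. Origin: centre of its underside; x away from the robot, y left along its long side, z up. In this frame: lever slot on top along y at x = -20 mm; grey optical head with black cap at x 19 to 61, y -35 to 35, up to z = 91 mm; read key at x = -20, y = 102 mm; a small brown bottle on top near x = 45, y = -88 mm.
- filter_lever (a joint): Lever travel in m along the photometer's +y, 0 to 0.096; starts parked at 0 to 0.012. Light drag (0.7 N), no click, up to 0.015. Then ridges with crests every 15 mm from 0.0225; notches (clicks) at 0.030, 0.045, 0.060 (third), 0.075, 0.090. Leaving a notch takes 5 to 8 N, falling to nothing at the crest; some 1 to 3 mm past it the lever jumps ahead into the notch and stops. Stays where left.
- lever_face (a point): Centre of the lever's push face, a ribbed black rubber pad facing the photometer's -y. The lever is an upright paddle 32 mm wide (x), 14 mm thick (y: 6 mm pad, 8 mm grey back), from 3 to 31 mm above the cabinet top. This point: 17 mm above the cabinet top, x = -20, y = -70 mm + travel in the photometer's frame. The top is free for 60 mm behind the pad when parked at 0.
- read_key (a joint): Read key travel in m, 0 up, 0.006 fully down; a spring brings it up again, fully down takes about 4 N. Counts as pressed beyond 0.0045.
- read_key_top (a point): Centre of the top face of the round black read key, 28 mm in diameter, on a grey base on the cabinet's top at its left end; press straight down.
- standard_1: Small brown bottle 18 mm across, 39 mm high, loose on top of the cabinet; origin: centre of its underside. Leave it.
- beaker: Glass beaker 62 mm across, 76 mm high, loose behind the cabinet; origin: centre of its underside. Leave it.
- conjugate: Black bottle 32 mm across, 64 mm high, loose in front of the cabinet; origin: centre of its underside. Leave it.
- petri_dish: Glass dish 52 mm across, 10 mm high, loose at the right end of the cabinet; origin: centre of its underside. Leave it.
- tip_box: Blue tip box 110 x 71 x 59 mm, loose at the back right; origin: centre of its underside. Leave it.
- marker_2: Blue marker 134 mm long, 12 mm thick, loose at the back; origin: under its middle. Leave it.

How it is judged (in metres and radians):
On the way, in this order (a step that is already met when the one before it is completed fails the run):
1. the lever rests in the third click (value of joint filter_lever between 0.0565 and 0.0635 m and velocity of joint filter_lever between -0.01 and 0.01 m/s), for 0.3 s.
2. the read key is pressed down (value of joint read_key above 0.0045 m), for 0.04 s.
At the end, for the whole second after the job is handed in: The lever rests in the third notch (0.060 m within 3.5 mm, slower than 10 mm/s) and the read key has been pressed after that and is up again (under 1.5 mm) (all of step 1 and value of joint read_key below 0.0015 m); the robot touches nothing.
It fails at once if the lever runs on towards the fourth click (beyond 0.0705 m) (value of joint filter_lever above 0.0705 m).
It fails at once if the lever is pinched: fingers press its pad and its back at once, over 1.5 N each (contact force between the fingers and filter_lever_c0 above 1.5 N and contact force between the fingers and filter_lever_c1 above 1.5 N).
It fails at once if the read key is pressed while the lever is not in the third click (value of joint read_key above 0.003 m and not (value of joint filter_lever between 0.0565 and 0.0635 m)).
It fails at once if a bystander is moved more than 15 mm (distance of any of standard_1, beaker, conjugate, petri_dish, tip_box, marker_2 from where it was at the start of the episode above 0.015 m).
It also fails if it takes over 50 s, if anything falls off the work surface, if the arm or the gripper's body presses on something with over 40 N, if the wrist force passes 120 N, or if a joint passes its speed limit or range.

ROBOT

A 7-joint arm with a two-finger parallel gripper is mounted at the origin on a cart in front of the work surface, level with it; the furniture and walls round the work are solid. World frame = base frame: x ahead of the robot, y to its left, z up, the work surface at z = 0. Lengths are in mm, angles in rad, forces in N, time in s.
With the tool pointing down it reaches from about 425 to 875 mm from the base axis. Payload 8.4 kg.
Tool frame: the origin (TCP) lies midway between the tips of the shut fingers; the grasp point (between the pads) lies 19 mm behind it; z points along the fingers, y is the direction in which the jaws open and shut (so a half turn about z gives the same grasp; the last joint's range is limited). The gripper opens to 87 mm and grips with 3 to 60 N. Pads are 19 mm wide; open, the fingers measure 117 mm over their backs; the gripper's body (75 mm by 190 mm) begins 51 mm behind the grasp point.
Start: joints at [1.189, 0.333, 0.04, 1.465, -0.013, 1.343, -0.059], TCP at [181.358, -624.158, 222.546] pointing down, gripper open.
Joint ranges: [-2.58, 2.58], [-0.38, 2.09], [-1.3, 1.39], [0.25, 2.4], [-1.5, 4.64], [0.08, 2.09], [-2.65, 2.65]. Speed limits (rad/s): [2.22, 2.22, 2.79, 2.79, 3.14, 3.14, 3.14].

INTERFACE

Orientations are given as a unit quaternion [x, y, z, w].
In Python, from bench import bot gives the robot as it stands.
- The arm moves only by the tool drive_tool, never from a script. Its argument "series" is one flat list of numbers, 7 for each row, row after row: the opening in per cent of the stroke, from 0 (shut) to 100 (fully open), then the shift along the world's x, y, z in units of 60 mm (1.0 is 60 mm), then the turn, a rotation vector about the world's x, y, z in units of 10 degrees (1.0 is 10 degrees). A call has 1 to 10 rows; each row shifts and turns the commanded pose from where the row before left it; what a row does not reach is not made up. A row lasts 1/8 s, in which the tool goes at most 62.5 mm and 10.7 degrees, less where a joint would pass 70% of its speed; a pose out of reach is approached as far as the arm can. A call is refused whole if a number of a shift passes 1 or a number of a turn 1, either way. A call with a gripper value outside its range is refused whole. The fingers move at their own pace and stop on an object; "newtons" is the grip in N (left out, the last holds). Time passes only in rows, so rows that do not move let the fingers close. It gives the time, the measured TCP pose, the force and the opening at its end, in the units of the state.
- bot.get_state(): the state, without advancing time (a new reading comes with each control period).
- bot.get_image(name): name is "scene" or "top"; returns (picture, depth): 400x640x3 uint8, red, green, blue; 400x640 float32, mm along the optical axis (not along the pixel's ray), 0 where there is no reading.
- bot.camera_info(name): a dict with "camera_matrix" (3x3 intrinsics, pixels), "dist" ([k1, k2, p1, p2, k3] as OpenCV has them; the pictures are not rectified), "rvec" (rotation vector, rad) and "tvec" (3), from world to camera coordinates, as OpenCV has them. Camera axes: x right, y down, z forward; pixel columns grow to the right and rows downward; lengths in mm; the calibration is good to about 2 mm. A picture is of the moment at which its call begins. camera_info takes no time and is no camera call.
- bot.sign_off(): hands the job in, once; it reports no verdict.
The state is a dict: "clock": time; "joints": joint angles; "qvel": joint speeds; "joint_torque": joint torques, N m; "ee_pos": TCP position; "tool_rot": TCP orientation; "ft_force": force on the tool from outside, world axes, zero at the start; "wrist_torque": the same for the moment, N m; "opening": finger opening in mm.
Only numpy, scipy, OpenCV 4.12 (cv2) and the standard library are available. Lean on these libraries where they do the work, as an engineer would, in place of code of your own. Each camera call takes 0.05 s, during which the arm holds its last target. There are 200 camera calls.

## Working session

There is one attempt and no reset: what is moved stays moved. The work goes in short steps, Python scripts to look and compute and a tool call to move; the robot and the scene stay as the last step left them, time stands still between calls to the robot, and variables do not carry over. Pictures are saved under pics/ and viewed, about 8 in all and at most 12, crops included, and the job is handed in when it is done.

Besides the shell and the picture viewer there is one more tool, called after "Request:" as name(argument=value, ...) on one line, values as JSON. drive_tool: Moves the arm, as the interface text tells. Its arguments: {"type":"object","properties":{"series":{"type":"array"},"newtons":{"type":"number"}},"required":["series"]}

```bash
mkdir -p pics
cat > h.py <<'E'
import numpy as np,cv2
from bench import bot
def cam(n):
    c=bot.camera_info(n);K=np.array(c["camera_matrix"],float);d=np.array(c["dist"],float)
    R=cv2.Rodrigues(np.array(c["rvec"],float))[0];t=np.array(c["tvec"],float).ravel();return K,d,R,t
def rays(n,uv):
    K,d,R,t=cam(n);p=cv2.undistortPoints(np.array(uv,float).reshape(-1,1,2),K,d).reshape(-1,2)
    return -R.T@t, np.c_[p,np.ones(len(p))]@R
def onplane(n,uv,z):
    o,r=rays(n,uv);return o+r*((z-o[2])/r[:,2])[:,None]
def deproj(n,uv,dep):
    o,r=rays(n,uv);return o+r*np.array(dep).reshape(-1,1)
def proj(n,X):
    K,d,R,t=cam(n);return cv2.projectPoints(np.array(X,float).reshape(-1,3),cv2.Rodrigues(R)[0],t,K,d)[0].reshape(-1,2)
def grab(n,tag):
    im,dp=bot.get_image(n);cv2.imwrite(f"pics/{tag}.png",im[:,:,::-1]);np.savez(f"{tag}.npz",im=im,dp=dp);return im,dp
E
python3 - <<'E'
from h import *
for n in("scene","top"):
    grab(n,n+"0");K,d,R,t=cam(n);print(n,K[0,0],d,(-R.T@t).round(),R[2].round(2))
print(bot.get_state())
E
```

```text
scene 481.7216731429826 [-0.00125538  0.          0.          0.          0.        ] [ 251. -507.  620.] [ 0.34  0.7  -0.63]
top 398.35415401010437 [-0.02545237  0.          0.          0.          0.        ] [418. 123. 893.] [ 0.17  0.   -0.99]
{'clock': 0.1, 'joints': array([ 1.18879632,  0.33385251,  0.03986335,  1.46617254, -0.01340567,
        1.34329373, -0.05850538]), 'qvel': array([ 1.41332775e-03,  4.96796434e-05, -4.79219125e-05, -1.78045637e-03,
        6.41704529e-04, -6.81021401e-04,  1.03299652e-03]), 'joint_torque': array([ 4.85788391e-03, -6.57802606e+01,  1.34055790e+00, -4.04711688e+01,
       -5.97452628e-02,  4.08440747e-02,  6.62824505e-05]), 'ee_pos': array([ 181.24601238, -623.78292874,  221.7451791 ]), 'tool_rot': array([ 9.90020298e-01,  1.40922946e-01, -1.46820015e-04, -7.15228793e-04]), 'ft_force': array([ 0.09646747,  0.10890478, -0.78847303]), 'wrist_torque': array([ 0.0141708 ,  0.01283644, -0.03046085]), 'opening': 87.41044849983393}
```

View pics/scene0.png

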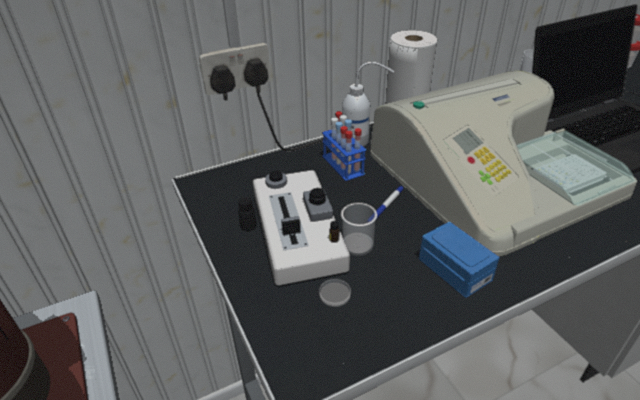

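View pics/top0.png

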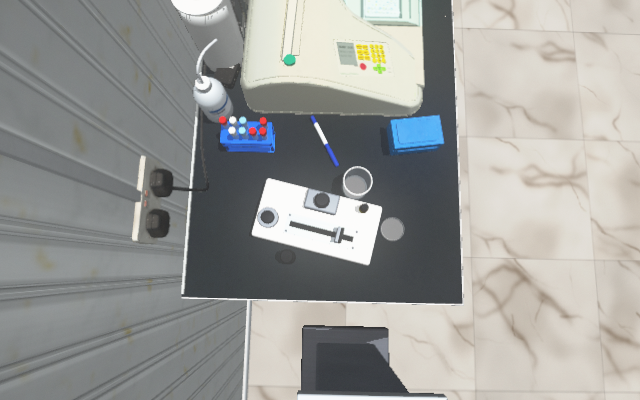

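The top view shows the photometer (corners about 265,178 / 382,205 / 370,264 / 252,236), with the key at (268,217), the lever at (338,236), the bottle at (363,208) and the conjugate at (286,256). The scene view shows the lever at (290,226) and the key at (276,180).

Run:
```python
from h import *
z=np.load("top0.npz");im,dp=z["im"],z["dp"]
v,u=np.mgrid[0:400,0:640];uv=np.c_[u.ravel(),v.ravel()]
P=deproj("top",uv,dp.ravel()).reshape(400,640,3)
roi=np.zeros((400,640),bool);roi[165:280,235:400]=1
m=(im.min(2)>150)&roi
cs,_=cv2.findContours(m.astype(np.uint8),cv2.RETR_EXTERNAL,cv2.CHAIN_APPROX_NONE);c=max(cs,key=cv2.contourArea)
hull=cv2.convexHull(c)
q=onplane("top",c.reshape(-1,2),50)[:,:2].astype(np.float32)
r=cv2.minAreaRect(q);print("rect z50",r);print(cv2.boxPoints(r))
print("depth height cabinet",np.percentile(P[...,2][m],[5,50,95]))
z2=np.load("scene0.npz");im2,dp2=z2["im"],z2["dp"]
P2=deproj("scene",uv,dp2.ravel()).reshape(400,640,3)
# key & lever: dark blobs on cabinet
for n,I,PP,key,lev in(("top",im,P,(268,217),(338,236)),("scene",im2,P2,(276,180),(290,226))):
    for nm,(a,b),w in(("key",key,14),("lev",lev,14)):
        s=np.s_[b-w:b+w,a-w:a+w];p=PP[s].reshape(-1,3);g=I[s].reshape(-1,3).max(1)
        print(n,nm)
        for lo,hi in((52,58),(58,64),(64,72),(72,78),(78,84)):
            k=(p[:,2]>lo)&(p[:,2]<hi)&(g<110)
            if k.sum()>3: print(lo,hi,k.sum(),p[k].mean(0).round(1),p[k].min(0).round(),p[k].max(0).round())
a=cv2.resize(im[170:275,240:395],None,fx=5,fy=5,interpolation=cv2.INTER_CUBIC)
cv2.imwrite("pics/topc.png",a[:,:,::-1])
```

```text
rect z50 ((550.1689453125, 117.96376037597656), (257.79644775390625, 203.72711181640625), 77.13176727294922)
[[422.15683   14.988831]
 [620.76733  -30.383156]
 [678.181    220.93869 ]
 [479.57056  266.31067 ]]
depth height cabinet [ 3.73119982 50.57813351 72.01708482]
top key
64 72 54 [516.2 228.4  70.6] [506. 217.  65.] [529. 242.  72.]
72 78 75 [517.9 230.8  73.3] [505. 219.  72.] [529. 242.  76.]
top lev
52 58 30 [484.   82.8  53. ] [474.  53.  52.] [492. 110.  55.]
78 84 35 [481.9  77.   81.3] [468.  74.  78.] [496.  82.  84.]
scene key
52 58 43 [508.5 213.5  55.4] [493. 207.  52.] [529. 231.  58.]
58 64 71 [508.4 219.1  61.3] [492. 207.  58.] [533. 245.  64.]
64 72 84 [511.8 224.6  69.2] [500. 215.  64.] [528. 243.  72.]
72 78 45 [514.1 228.2  72.9] [502. 217.  72.] [526. 239.  75.]
scene lev
52 58 52 [479.8  81.8  54.2] [464.  61.  52.] [493. 132.  58.]
58 64 48 [477.3  73.8  60.9] [463.  69.  58.] [493.  86.  64.]
64 72 66 [478.1  73.8  67.7] [463.  68.  64.] [493.  81.  72.]
72 78 55 [477.2  73.8  75.4] [462.  67.  72.] [493.  86.  78.]
78 84 68 [477.7  76.5  80.5] [463.  70.  78.] [493.  88.  83.]
```

View pics/topc.png

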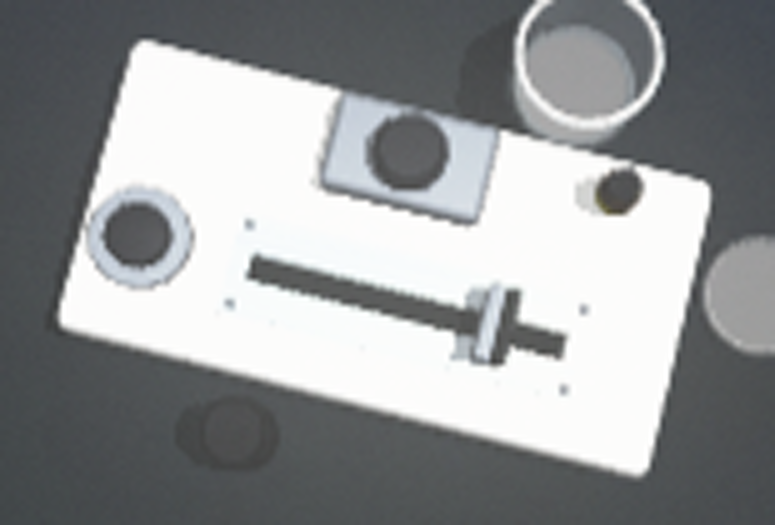

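The crop shows the lever pad (black) on the right of the grey back at crop (505,325), the key at (137,235) and the beaker rim touching the white mask. I'll redo the cabinet fit using height-filtered pixels.

Run:
```python
from h import *
z=np.load("top0.npz");im,dp=z["im"],z["dp"]
v,u=np.mgrid[0:400,0:640];uv=np.c_[u.ravel(),v.ravel()]
P=deproj("top",uv,dp.ravel()).reshape(400,640,3)
roi=np.zeros((400,640),bool);roi[165:280,235:400]=1
m=(im.min(2)>150)&roi&(abs(P[...,2]-50)<4)
m=cv2.morphologyEx(m.astype(np.uint8),cv2.MORPH_OPEN,np.ones((5,5)))
cs,_=cv2.findContours(m,cv2.RETR_EXTERNAL,cv2.CHAIN_APPROX_NONE);c=max(cs,key=cv2.contourArea)
q=onplane("top",c.reshape(-1,2),50)[:,:2].astype(np.float32)
r=cv2.minAreaRect(q);print("rect z50",r);b=cv2.boxPoints(r)
e=[b[(i+1)%4]-b[i] for i in range(4)];l=max(e,key=np.linalg.norm);l=l*np.sign(l[1]);yaw=np.arctan2(-l[0],l[1]);C=np.array(r[0])
print("yaw",yaw)
ey=l/np.linalg.norm(l);ex=np.array([ey[1],-ey[0]])
f=lambda x,y:C+ex*x+ey*y
k=(onplane("top",[(240+137/5,170+235/5)],72)[0][:2]);print("key pred",f(-20,102),"ray",k)
for crop in((505,325),(482,322)):
    w=onplane("top",[(240+crop[0]/5,170+crop[1]/5)],81)[0][:2];print("lev local",(w-C)@ex,(w-C)@ey)
# pad's dark top at z~81 in local
s=(P[...,2]>76)&(P[...,2]<86)&roi
L=np.stack([(P[...,:2]-C)@ex,(P[...,:2]-C)@ey],-1)
s&=(abs(L[...,0]+20)<25)
dk=s&(im.max(2)<90)
for t,a in(("all",s),("dark",dk)): print(t,a.sum(),L[a].min(0),L[a].max(0),L[a].mean(0))
z2=np.load("scene0.npz");P2=deproj("scene",uv,z2["dp"].ravel()).reshape(400,640,3);im2=z2["im"]
L2=np.stack([(P2[...,:2]-C)@ex,(P2[...,:2]-C)@ey],-1)
s=(P2[...,2]>56)&(P2[...,2]<84)&(abs(L2[...,0]+20)<25)&(abs(L2[...,1]+60)<35)
print("scene lever",s.sum(),L2[s].min(0),L2[s].max(0),np.percentile(L2[s][:,1],[5,25,50,75,95]))
print("ex",ex,"ey",ey,"C",C)
for i in(0,15,60):print(i,f(-20,-70+i))
```

```text
rect z50 ((514.6661987304688, 126.17317962646484), (257.3405456542969, 128.18063354492188), 77.14495086669922)
yaw -0.22436301
key pred [517.86098671 230.06636095] ray [516.24580758 228.85736982]
lev local -20.62861123769735 -56.09494146901072
lev local -21.755259769788903 -46.71463158032578
all 113 [-35.61424677 -58.71271052] [ -3.60630454 111.78386796] [-19.6750955 -47.4844206]
dark 4 [-35.43567114 -55.53797709] [-20.40953389 111.78386796] [-28.36975416  27.41766267]
scene lever 298 [-40.08786982 -63.08201836] [ -8.02742508 -45.15150262] [-61.03225607 -59.98785812 -58.90595412 -56.16674056 -48.71005684]
ex [ 0.974936   -0.22248538] ey [0.22248538 0.974936  ] C [514.66619873 126.17317963]
0 [479.59350204  62.37736559]
15 [482.93078232  77.0014081 ]
60 [492.94262481 120.87352705]
```

Request:
drive_tool(series=[0,0.565,0.54,0,0,0,0.61,0,0.565,0.54,0,0,0,0.61,0,0.565,0.54,0,0,0,0.61,0,0.565,0.54,0,0,0,0.61,0,0.565,0.54,0,0,0,0.61,0,0.565,0.54,0,0,0,0.61,0,0.565,0.54,0,0,0,0.61,0,0.565,0.54,0,0,0,0.61,0,0.565,0.54,0,0,0,0.61,0,0.565,0.54,0,0,0,0.61], newtons=20)

```text
clock: 1.35
ee_pos: [521.1, -299.0, 222.2]
tool_rot: [0.78, 0.625, -0.0, -0.0]
ft_force: [0.2, -0.6, 0.6]
opening: 1.6
```

Request:
drive_tool(series=[0,-0.085,0.633,-0.17,0,0,0,0,-0.085,0.633,-0.17,0,0,0,0,-0.085,0.633,-0.17,0,0,0,0,-0.085,0.633,-0.17,0,0,0,0,-0.085,0.633,-0.17,0,0,0,0,-0.085,0.633,-0.17,0,0,0,0,-0.085,0.633,-0.17,0,0,0,0,-0.085,0.633,-0.17,0,0,0,0,-0.085,0.633,-0.17,0,0,0,0,0,0,0,0,0,0])

```text
clock: 2.6
ee_pos: [473.3, 44.6, 130.0]
tool_rot: [0.78, 0.626, -0.0, -0.001]
ft_force: [0.5, -0.9, -0.4]
opening: 0.5
```

Run:
```python
from h import *
im,_=grab("scene","s1");s=bot.get_state();print(s["ee_pos"],s["tool_rot"],s["ft_force"])
cv2.imwrite("pics/s1c.png",cv2.resize(im[110:310,210:410,::-1],None,fx=3,fy=3))
```

```text
[473.92080602  42.63454437 130.38611004] [ 7.80678370e-01  6.24932863e-01 -3.54167966e-04 -2.69957613e-04] [ 0.17722041 -0.42928418  0.04164801]
```

View pics/s1c.png

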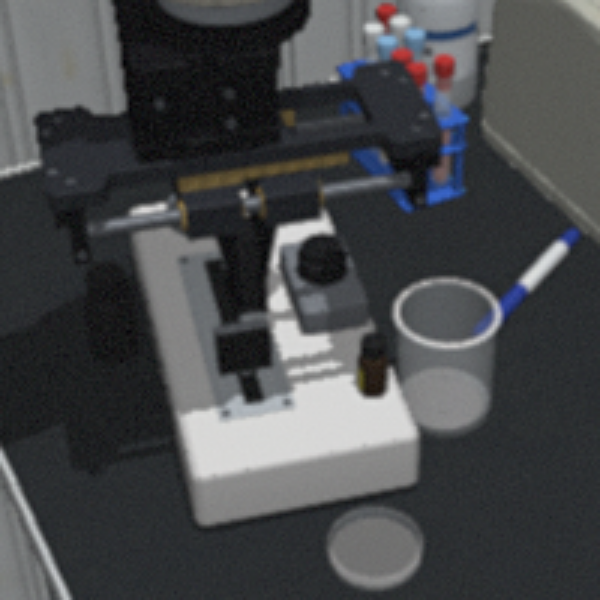

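The crop shows the shut fingers hanging above the pad, with tips near crop (245,315). The lever is at (243,350), and the bottle and beaker are clear. I'll check the tip projection before descending.

Run:
```python
from h import *
print((proj("scene",[[474,43,130],[474,43,64]])-[210,110])*3)
z=np.load("s1.npz");v,u=np.mgrid[0:400,0:640]
P=deproj("scene",np.c_[u.ravel(),v.ravel()],z["dp"].ravel());k=(P[:,2]>126)&(P[:,2]<145)&(abs(P[:,0]-474)<50)&(abs(P[:,1]-43)<50)
print(k.sum(),P[k].min(0),P[k].max(0))
```

```text
[[254.16143152 301.75307244]
 [260.2750998  392.40120168]]
97 [459.45296822  31.11140276 129.35444642] [477.65267348  52.06512857 144.94913   ]
```

Request:
drive_tool(series=[0,0,0,-0.36,0,0,0,0,0,0,-0.36,0,0,0,0,0,0,-0.36,0,0,0,0,0,0,0,0,0,0,0,0,0,0,0,0])

```text
schema error: expected a multiple of 7 numbers
```

```bash
cat > st.py <<'E'
from h import *
s=bot.get_state();p=s["ee_pos"];C=np.array([514.67,126.17]);ex=np.array([.9749,-.2225]);ey=np.array([.2225,.9749])
print(s["clock"],p.round(1),"local",((p[:2]-C)@ex).round(1),((p[:2]-C)@ey).round(1),"F along y",(s["ft_force"][:2]@ey).round(2),s["ft_force"].round(2))
E
python3 st.py
```

```text
2.65 [473.9  42.6 130.4] local -21.1 -90.5 F along y -0.38 [ 0.18 -0.43  0.04]
```

Request:
drive_tool(series=[0,0,0,-0.36,0,0,0,0,0,0,-0.36,0,0,0,0,0,0,-0.36,0,0,0,0,0,0,0,0,0,0])

```text
clock: 3.15
ee_pos: [473.5, 40.4, 64.8]
tool_rot: [0.782, 0.623, -0.001, -0.001]
ft_force: [0.1, 0.4, 0.3]
opening: 0.5
```

```bash
python3 st.py
```

```text
3.15 [473.5  40.4  64.8] local -21.0 -92.8 F along y 0.45 [0.09 0.44 0.29]
```

Request:
drive_tool(series=[0,0.0185,0.0812,0,0,0,0,0,0.0185,0.0812,0,0,0,0,0,0.0185,0.0812,0,0,0,0,0,0.0185,0.0812,0,0,0,0,0,0.0185,0.0812,0,0,0,0,0,0.0185,0.0812,0,0,0,0,0,0.0185,0.0812,0,0,0,0,0,0,0,0,0,0,0])

```text
clock: 4.15
ee_pos: [482.3, 76.6, 65.9]
tool_rot: [0.781, 0.624, 0.0, -0.0]
ft_force: [0.1, 0.1, 0.2]
opening: 0.5
```

```bash
python3 st.py
```

```text
4.15 [482.3  76.6  65.9] local -20.5 -55.5 F along y 0.16 [0.14 0.13 0.25]
```

Request:
drive_tool(series=[0,0.0185,0.0812,0,0,0,0,0,0.0185,0.0812,0,0,0,0,0,0,0,0,0,0,0])

```text
clock: 4.53
ee_pos: [484.4, 85.7, 65.9]
tool_rot: [0.781, 0.624, -0.0, -0.0]
ft_force: [-0.8, -0.9, -0.7]
opening: 0.3
```

```bash
python3 st.py
```

```text
4.525 [484.4  85.7  65.9] local -20.5 -46.1 F along y -1.07 [-0.8  -0.91 -0.75]
```

Request:
drive_tool(series=[0,0.0074,0.0325,0,0,0,0])

```text
clock: 4.65
ee_pos: [484.7, 87.1, 65.8]
tool_rot: [0.782, 0.624, -0.0, 0.0]
ft_force: [-1.0, -3.3, 0.1]
opening: 0.3
```

```bash
python3 st.py
```

```text
4.65 [484.7  87.1  65.8] local -20.5 -44.7 F along y -3.4 [-1.01 -3.25  0.1 ]
```

Request:
drive_tool(series=[0,0.0074,0.0325,0,0,0,0])

```text
clock: 4.78
ee_pos: [485.3, 89.5, 65.9]
tool_rot: [0.782, 0.624, -0.0, -0.0]
ft_force: [0.5, -1.0, -0.3]
opening: 0.7
```

```bash
python3 st.py
```

```text
4.775 [485.3  89.5  65.9] local -20.5 -42.3 F along y -0.88 [ 0.51 -1.02 -0.3 ]
```

Request:
drive_tool(series=[0,0.0074,0.0325,0,0,0,0,0,0.0074,0.0325,0,0,0,0,0,0.0074,0.0325,0,0,0,0,0,0.0074,0.0325,0,0,0,0,0,0.0074,0.0325,0,0,0,0,0,0,0,0,0,0,0])

```text
clock: 5.52
ee_pos: [487.5, 98.6, 66.0]
tool_rot: [0.782, 0.624, -0.0, 0.0]
ft_force: [-1.7, -3.8, 2.1]
opening: 0.5
```

```bash
python3 st.py
```

```text
5.525 [487.5  98.6  66. ] local -20.4 -33.0 F along y -4.08 [-1.7  -3.8   2.14]
```

Request:
drive_tool(series=[0,0.0074,0.0325,0,0,0,0,0,0,0,0,0,0,0])

```text
clock: 5.78
ee_pos: [488.2, 101.8, 66.0]
tool_rot: [0.781, 0.624, 0.0, -0.0]
ft_force: [-0.6, 0.4, -0.2]
opening: 0.4
```

```bash
python3 st.py
```

```text
5.775 [488.2 101.8  66. ] local -20.4 -29.7 F along y 0.23 [-0.59  0.37 -0.19]
```

Request:
drive_tool(series=[0,0.0074,0.0325,0,0,0,0,0,0,0,0,0,0,0])

```text
clock: 6.02
ee_pos: [488.5, 103.7, 66.0]
tool_rot: [0.781, 0.624, 0.0, -0.0]
ft_force: [0.4, -0.6, 0.6]
opening: 0.3
```

```bash
python3 st.py
```

```text
6.025 [488.5 103.7  66. ] local -20.5 -27.7 F along y -0.54 [ 0.41 -0.65  0.63]
```

Request:
drive_tool(series=[0,0.0074,0.0325,0,0,0,0,0,0,0,0,0,0,0])

```text
clock: 6.28
ee_pos: [488.9, 105.4, 65.9]
tool_rot: [0.781, 0.624, 0.0, -0.0]
ft_force: [0.2, 0.2, -0.3]
opening: 0.7
```

```bash
python3 st.py
```

```text
6.275 [488.9 105.4  65.9] local -20.5 -25.9 F along y 0.19 [ 0.2   0.15 -0.32]
```

```bash
cat > lev.py <<'E'
import sys
from h import *
C=np.array([514.67,126.17]);ex=np.array([.9749,-.2225]);ey=np.array([.2225,.9749])
v,u=np.mgrid[0:400,0:640];uv=np.c_[u.ravel(),v.ravel()]
tag=sys.argv[1]
def show(n,dp):
    P=deproj(n,uv,dp.ravel());x=(P[:,:2]-C)@ex;y=(P[:,:2]-C)@ey
    for a,b in((-40,-33),(-16,-8)) if n=="scene" else ((-36,-30),(-30,-10),(-10,-4)):
        k=(x>a)&(x<b)&(y>-70)&(y<40)&(P[:,2]>(60 if n=="scene" else 75))&(P[:,2]<(78 if n=="scene" else 86))
        if k.sum(): print(n,(a,b),k.sum(),np.percentile(y[k],[2,25,50,75,98]).round(1))
for n in("scene","top"):
    show(n,np.load(n+"0.npz")["dp"]);im,dp=grab(n,n+tag);show(n,dp)
a=cv2.resize(np.load(f"scene{tag}.npz")["im"][150:270,230:350],None,fx=5,fy=5);cv2.imwrite(f"pics/c{tag}.png",a[:,:,::-1])
E
python3 lev.py a
```

```text
scene (-40, -33) 37 [-61.  -59.7 -59.3 -58.5 -54.4]
scene (-16, -8) 39 [-62.  -60.2 -58.9 -58.2 -57.3]
scene (-40, -33) 33 [-12.6 -11.5 -10.4  -9.5  -1.4]
scene (-16, -8) 5 [-38.5 -38.1 -37.6 -37.6 -36.9]
top (-36, -30) 20 [-58.1 -55.2 -51.6 -48.5 -45.3]
top (-30, -10) 68 [-58.4 -55.1 -51.6 -47.7 -44.9]
top (-10, -4) 20 [-58.3 -54.8 -51.8 -48.5 -45.2]
```

View pics/ca.png

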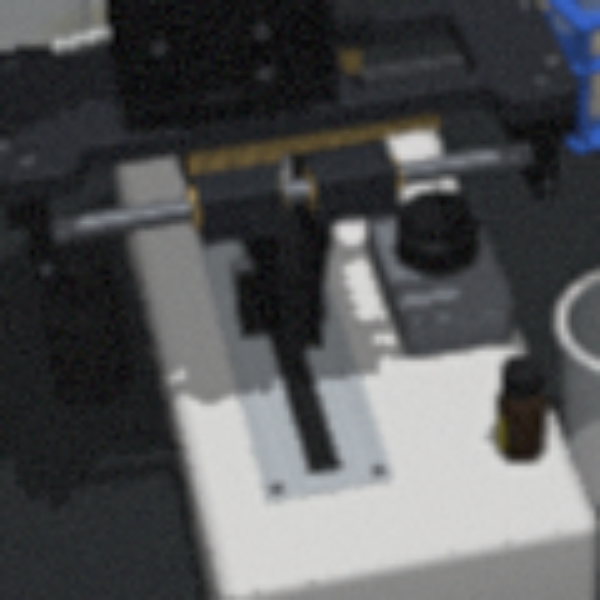

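The crop shows the lever (pad edge at crop 255,300) ahead of the fingers. The depth puts its face at about -10.5, which is a travel near 60, and the force is zero, so it has already jumped into the third click. I'll back off, rise and check.

Request:
drive_tool(series=[0,-0.037,-0.1625,0,0,0,0,0,-0.037,-0.1625,0,0,0,0,0,0,0,0.6,0,0,0,0,0,0,0.6,0,0,0,0,-0.11,-0.5,0.5,0,0,0,0,-0.11,-0.5,0,0,0,0,0,0,0,0,0,0,0])

```text
clock: 7.25
ee_pos: [470.8, 22.3, 168.2]
tool_rot: [0.783, 0.622, -0.0, 0.001]
ft_force: [-0.3, 0.3, 0.3]
opening: 0.6
```

```bash
python3 lev.py b; python3 st.py
```

```text
scene (-40, -33) 37 [-61.  -59.7 -59.3 -58.5 -54.4]
scene (-16, -8) 39 [-62.  -60.2 -58.9 -58.2 -57.3]
scene (-40, -33) 34 [-12.3 -10.8 -10.3  -9.3  -0.2]
scene (-16, -8) 32 [-12.7 -11.3 -10.9 -10.3  -9.4]
top (-36, -30) 20 [-58.1 -55.2 -51.6 -48.5 -45.3]
top (-30, -10) 68 [-58.4 -55.1 -51.6 -47.7 -44.9]
top (-10, -4) 20 [-58.3 -54.8 -51.8 -48.5 -45.2]
top (-36, -30) 19 [-9.  -6.5 -2.3  0.7  4.1]
top (-30, -10) 71 [-9.9 -6.7 -3.2  0.7  3.7]
top (-10, -4) 16 [-8.9 -6.2 -2.4  0.   3.4]
7.35 [471.1  25.1 167.9] local -20.0 -108.2 F along y 0.74 [0.5  0.65 0.05]
```

Request:
drive_tool(series=[0,0.153,0.68,0,0,0,0,0,0.153,0.68,0,0,0,0,0,0.153,0.68,0,0,0,0,0,0.153,0.68,0,0,0,0,0,0.153,0.68,0,0,0,0,0,0,0,-0.5,0,0,0,0,0,0,-0.5,0,0,0,0,0,0,0,0,0,0,0,0,0,0,0,0,0])

```text
clock: 8.48
ee_pos: [517.3, 230.3, 108.9]
tool_rot: [0.781, 0.624, 0.0, -0.0]
ft_force: [0.1, -0.1, 0.5]
opening: 0.3
```

```bash
python3 st.py
python3 - <<'E'
from h import *
im,_=grab("scene","k");cv2.imwrite("pics/kc.png",cv2.resize(im[130:250,220:340,::-1],None,fx=5,fy=5))
E
```

```text
8.475 [517.3 230.3 108.9] local -20.6 102.1 F along y -0.09 [ 0.05 -0.1   0.47]
```

View pics/kc.png

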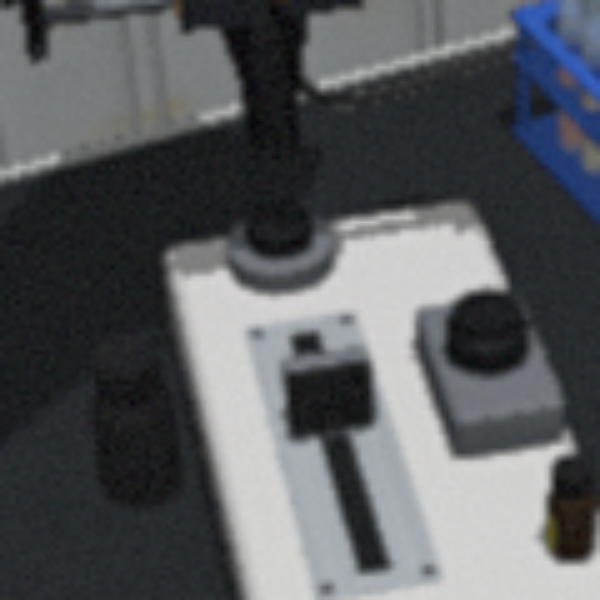

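The fingers (crop 270,190) stand over the key (280,230), and the lever sits free in its slot at (330,395). Next I'll press.

Request:
drive_tool(series=[0,0,0,-0.25,0,0,0,0,0,0,-0.25,0,0,0,0,0,0,-0.05,0,0,0,0,0,0,-0.05,0,0,0,0,0,0,-0.05,0,0,0,0,0,0,0,0,0,0])

```text
clock: 9.28
ee_pos: [517.2, 229.6, 69.1]
tool_rot: [0.781, 0.624, 0.0, 0.0]
ft_force: [-1.6, -1.3, 2.4]
opening: 0.6
```

Request:
drive_tool(series=[0,0,0,-0.03,0,0,0,0,0,0,0,0,0,0])

```text
clock: 9.52
ee_pos: [517.3, 229.6, 67.3]
tool_rot: [0.781, 0.624, 0.0, 0.0]
ft_force: [-0.5, -1.0, 2.9]
opening: 0.6
```

Request:
drive_tool(series=[0,0,0,-0.03,0,0,0,0,0,0,0,0,0,0])

```text
clock: 9.78
ee_pos: [517.3, 229.6, 66.3]
tool_rot: [0.782, 0.624, 0.0, 0.0]
ft_force: [-5.0, -2.3, 13.4]
opening: 0.2
```

The force jumped to 13 N at z = 66.3, so the key has bottomed out. I'll raise the tool and retreat.

Request:
drive_tool(series=[0,0,0,0.05,0,0,0,0,0,0,0.2,0,0,0,0,0,0,0.5,0,0,0,0,0,0,0.8,0,0,0,0,0,0,0.8,0,0,0,0,-0.153,-0.68,0,0,0,0,0,-0.153,-0.68,0,0,0,0,0,-0.153,-0.68,0,0,0,0,0,-0.153,-0.68,0,0,0,0,0,-0.153,-0.68,0,0,0])

```text
schema error: expected a multiple of 7 numbers
```

Request:
drive_tool(series=[0,-0.1,-0.5,0.3,0,0,0,0,0,-0.5,0.3,0,0,0,0,0,0,0,0,0,0,0,0,0,0,0,0,0])

```text
clock: 10.28
ee_pos: [511.1, 170.0, 101.1]
tool_rot: [0.782, 0.624, 0.0, -0.0]
ft_force: [-1.4, -0.6, 0.4]
opening: 0.6
```

```bash
python3 lev.py e; python3 st.py
python3 - <<'E'
from h import *
v,u=np.mgrid[0:400,0:640];uv=np.c_[u.ravel(),v.ravel()]
for t in("scene0","scenee","top0","tope"):
    P=deproj(t[:-1],uv,np.load(t+".npz")["dp"].ravel());k=(np.hypot(P[:,0]-517,P[:,1]-229.7)<8)&(P[:,2]>60)&(P[:,2]<90)
    print(t,k.sum(),np.median(P[k,2]))
E
```

```text
scene (-40, -33) 37 [-61.  -59.7 -59.3 -58.5 -54.4]
scene (-16, -8) 39 [-62.  -60.2 -58.9 -58.2 -57.3]
scene (-40, -33) 37 [-12.6 -11.4 -10.5  -9.6   2. ]
scene (-16, -8) 32 [-12.7 -11.5 -10.7 -10.1  -7.9]
top (-36, -30) 20 [-58.1 -55.2 -51.6 -48.5 -45.3]
top (-30, -10) 68 [-58.4 -55.1 -51.6 -47.7 -44.9]
top (-10, -4) 20 [-58.3 -54.8 -51.8 -48.5 -45.2]
10.375 [510.7 170.5 100.8] local -13.7 42.4 F along y 0.83 [0.68 0.7  0.32]
scene0 28 72.38620897646689
scenee 19 71.9216041748142
top0 45 72.34787322103693
tope 0 nan
  return _methods._mean(a, axis=axis, dtype=dtype,
  ret = ret.dtype.type(ret / rcount)
```

View pics/scenee.png

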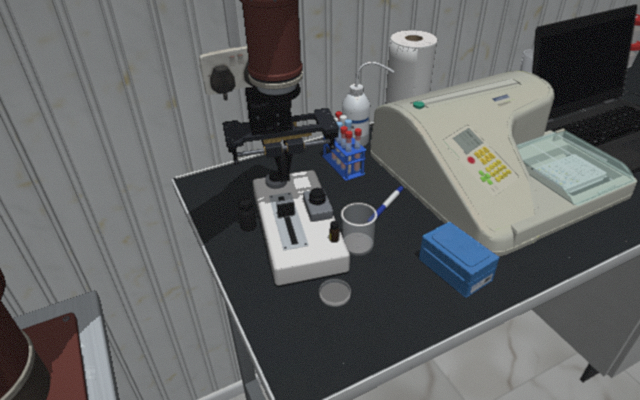

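The lift call was refused for a wrong count, so the second move left the key diagonally. The scene view shows the key up (276,180), the lever at (287,209) and the bystanders in place. I'll raise clear and confirm from the top camera.

Request:
drive_tool(series=[0,0,0,0.8,0,0,0,0,0,0,0.8,0,0,0,0,-0.1,-0.8,0,0,0,0,0,-0.1,-0.8,0,0,0,0,0,-0.1,-0.8,0,0,0,0,0,0.1,-0.8,0,0,0,0,0,0.2,-0.8,0,0,0,0,0,0.2,-0.8,0,0,0,0,0,0,0,0,0,0,0,0,0,0,0,0,0,0])

```text
clock: 11.62
ee_pos: [523.2, -117.1, 196.7]
tool_rot: [0.781, 0.624, -0.0, -0.001]
ft_force: [-0.4, 0.8, 0.9]
opening: 0.3
```

```bash
python3 lev.py f; python3 st.py
python3 - <<'E'
from h import *
v,u=np.mgrid[0:400,0:640];uv=np.c_[u.ravel(),v.ravel()]
for t in("scene0","scenef","top0","topf"):
    P=deproj(t[:-1],uv,np.load(t+".npz")["dp"].ravel());k=(np.hypot(P[:,0]-517,P[:,1]-229.7)<8)&(P[:,2]>60)&(P[:,2]<90)
    print(t,k.sum(),np.median(P[k,2]))
E
```

```text
scene (-40, -33) 37 [-61.  -59.7 -59.3 -58.5 -54.4]
scene (-16, -8) 39 [-62.  -60.2 -58.9 -58.2 -57.3]
scene (-40, -33) 38 [-13.1 -11.2 -10.6  -9.4   0.2]
scene (-16, -8) 29 [-13.8 -11.4 -10.6 -10.2  -8.2]
top (-36, -30) 20 [-58.1 -55.2 -51.6 -48.5 -45.3]
top (-30, -10) 68 [-58.4 -55.1 -51.6 -47.7 -44.9]
top (-10, -4) 20 [-58.3 -54.8 -51.8 -48.5 -45.2]
top (-36, -30) 19 [-9.  -6.5 -2.2  0.7  4. ]
top (-30, -10) 68 [-9.6 -6.3 -3.2  0.7  3.7]
top (-10, -4) 17 [-8.9 -6.6 -2.7 -0.1  3.1]
11.725 [ 523.2 -116.6  197.1] local 62.3 -234.8 F along y -0.05 [ 0.15 -0.08 -0.05]
scene0 28 72.38620897646689
scenef 30 71.95576224360815
top0 45 72.34787322103693
topf 46 72.6953327287448
```

View pics/topf.png

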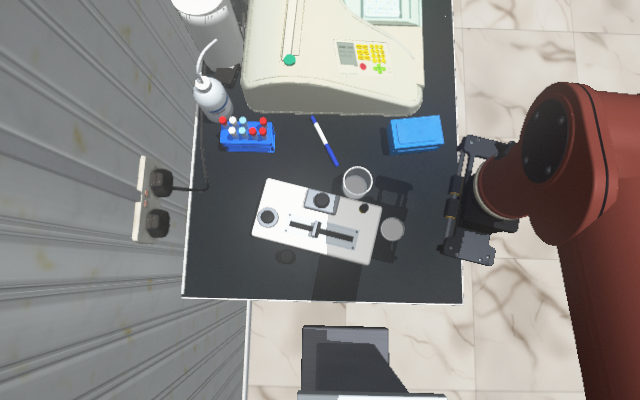

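The top view shows the lever at (316,229), the key up at (268,217), all bystanders unmoved and the arm clear.

```bash
python3 -c "
from bench import bot
print(bot.sign_off())"
```

```text
the job is handed in; nothing more can be done
None
```

I pushed the lever with shut fingertips into the third click, then pressed the read key to its stop and let it up. The job is handed in; no verdict was reported.

**Last checks:**
- **Lever:** both cameras put its face about 10 mm short of the photometer's centre, which is a travel of about 59 to 60 mm against the 60 mm notch. The reading was the same after the key press as before it.
- **Read key:** the force rose to 13 N at z = 66 mm, about 6 mm below the key's rest height, so it reached the bottom. Afterwards its top measured 72.0 mm (scene) and 72.7 mm (top), against 72.4 and 72.3 mm at the start, so it is up again.
- **Bystanders and arm:** nothing looks moved in the final top view, which I judged by eye rather than measured. The arm is clear, with wrist force near zero at about 11.7 s.

**What disagreed:**
- **Early jump:** the lever went into the third click about 3 to 4 mm sooner than my fingertip estimate expected. I noticed from the drop in force and confirmed it with a picture before backing off.
- **Refused lift:** my straight-up move off the key was refused because of a wrong number count. The next move therefore took the fingers off the key at a slant, with no effect visible in the later pictures.

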